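# Face up the tins on the pantry shelf by height

### The job

Face up the low wire shelf: stand the four loose tins on its deck in one row in order of height, the tallest next to the tall wire end guard and the shortest at the open end with the low lip. Each tin stands upright, centred behind its own ticket holder with its front about 2 cm in from the shelf's front edge. Set the tins down without dropping them or knocking any over, and leave the glass jar where it is.

Things in the scene. Friction and masses are not known exactly. Their poses are not given: they have to be found in the camera images.
- tin_squat_mid (a point): centre (on the axis, half-way up) of the squat food tin: a plain steel tin, 66 mm in diameter and 52 mm tall, with a blank paper label; stands upright loose on the table (its underside 26 mm below this point), z axis up; about 0.18 kg
- tin_short_mid (a point): centre (on the axis, half-way up) of the short food tin: a plain steel tin, 66 mm in diameter and 76 mm tall, with a blank paper label; stands upright loose on the table (its underside 38 mm below this point), z axis up; about 0.26 kg
- tin_medium_mid (a point): centre (on the axis, half-way up) of the medium food tin: a plain steel tin, 66 mm in diameter and 100 mm tall, with a blank paper label; stands upright loose on the table (its underside 50 mm below this point), z axis up; about 0.34 kg
- tin_tall_mid (a point): centre (on the axis, half-way up) of the tall food tin: a plain steel tin, 66 mm in diameter and 124 mm tall, with a blank paper label; stands upright loose on the table (its underside 62 mm below this point), z axis up; about 0.42 kg
- ticket_1_spot (a point): standing place behind one of four identical shelf-ticket holders (tilted black 74 x 36 mm plates with a blank white card) on the front edge of the low wire shelf, about 110 mm apart; which number is where changes. On top of the deck (50 mm above the table; 560 x 220 mm, fixed), centred behind the holder, 50 mm in from the front edge; x to the shelf's back, y along the row, z up
- ticket_2_spot (a point): standing place behind one of four identical shelf-ticket holders (tilted black 74 x 36 mm plates with a blank white card) on the front edge of the low wire shelf, about 110 mm apart; which number is where changes. On top of the deck (50 mm above the table; 560 x 220 mm, fixed), centred behind the holder, 50 mm in from the front edge; x to the shelf's back, y along the row, z up
- ticket_3_spot (a point): standing place behind one of four identical shelf-ticket holders (tilted black 74 x 36 mm plates with a blank white card) on the front edge of the low wire shelf, about 110 mm apart; which number is where changes. On top of the deck (50 mm above the table; 560 x 220 mm, fixed), centred behind the holder, 50 mm in from the front edge; x to the shelf's back, y along the row, z up
- ticket_4_spot (a point): standing place behind one of four identical shelf-ticket holders (tilted black 74 x 36 mm plates with a blank white card) on the front edge of the low wire shelf, about 110 mm apart; which number is where changes. On top of the deck (50 mm above the table; 560 x 220 mm, fixed), centred behind the holder, 50 mm in from the front edge; x to the shelf's back, y along the row, z up
- guard_row (a point): foot of the tall end guard, on the deck in line with the standing places: upright chrome wire frame 150 mm high above the deck, 170 mm front to back, 6 mm thick, across one end of the shelf, about 90 mm beyond the last standing place; the other end has only a lip 28 mm high. Which end has the guard changes. Axes as for the standing places
- jar_mid (a point): centre of a bystanding amber glass jar with a white lid, 64 mm in diameter, 95 mm tall, upright on the table to the robot's left; not to be moved

How it is judged:
By the outcome, as a careful person would: the job done as asked, in the order asked, and still so for the second after the job is handed in, with the robot touching nothing.
It also fails if it takes over 90 s, if anything falls off the work surface, if the arm or the gripper's body presses on something with over 40 N, if the wrist force passes 120 N, or if a joint passes its speed limit or range.

### The arm

A 6-joint arm with a two-finger parallel gripper is mounted at the origin on the work surface. World frame = base frame: x ahead of the robot, y to its left, z up, the work surface at z = 0. Lengths are in mm, angles in rad, forces in N, time in s.
With the tool pointing down it reaches from about 275 to 725 mm from the base axis. Payload 15.9 kg.
Tool frame: the origin (TCP) lies midway between the tips of the shut fingers; the grasp point (between the pads) lies 19 mm behind it; x points along the fingers, z is the direction in which the jaws open and shut, and the axes are right-handed (so a half turn about x gives the same grasp; the last joint's range is limited). The gripper opens to 85 mm and grips with 20 to 120 N. Pads are 22 mm wide; open, the fingers measure 114 mm over their backs; the gripper's body (76 mm by 85 mm) begins 54 mm behind the grasp point. The pads swing forward as they close: fully open they stand 13 mm farther back than shut.
Start: joints at [1.301, 0.213, -0.034, 1.323, 0, 1.571], TCP at [133.264, 481.899, 231.306] pointing down, gripper open.
Joint ranges: [-2.98, 2.98], [-0.74, 1.72], [-1.14, 1.35], [-2.1, 2.04], [-1.57, 1.44], [-3.14, 3.14]. Speed limits (rad/s): [1.89, 1.89, 2.39, 2.57, 3.14, 3.14].

### API

Orientations are given as a unit quaternion [w, x, y, z].
In Python, from plant import monitor, optics, bot gives the robot as it stands.
- The arm moves only by the tool jog_arm, never from a script. Its argument "commands" is a list of rows, each an object with "travel": the shift along the tool's x, y, z in mm, a list of three; "turn": the turn, a rotation vector about the tool's x, y, z in degrees, a list of three. A call has 1 to 20 rows; each row shifts and turns the commanded pose from where the row before left it, along the tool's axes as they then stand; what a row does not reach is not made up. A row lasts 1/8 s, in which the tool goes at most 62.5 mm and 10.7 degrees, less where a joint would pass 70% of its speed; a pose out of reach is approached as far as the arm can. A call is refused whole if a number of a shift passes 62.5 or a number of a turn 10.7, either way. A call with a gripper value outside its range is refused whole. "gripper" is the closure, from 0 (fully open) to 1 (shut), set as the call begins (left out, the last holds). The fingers move at their own pace and stop on an object; "grip_force" is the grip in N (left out, the last holds). Time passes only in rows, so rows that do not move let the fingers close. It gives the time, the measured TCP pose, the force and the opening at its end, in the units of the state.
- monitor.get_state(): the state, without advancing time (a new reading comes with each control period).
- optics.get_image(name): name is "side" or "top" or "wrist"; returns the picture (400x640x3 uint8, red, green, blue); there is no depth.
- optics.calibration(name): a dict with "fx", "fy", "cx", "cy" (pixels), "camera_from_world" (4x4, takes a point from world to camera coordinates); the wrist camera has in their place "hand_eye" (4x4, takes a point from camera to tool coordinates, whose origin is the TCP and whose axes are the tool frame's). Camera axes: x right, y up, looking along -z (the intrinsics and any distortion apply to the point x, -y, -z); pixel columns grow to the right and rows downward; lengths in mm; the calibration is good to about 2 mm. A picture is of the moment at which its call begins: read the wrist's pose just before it. calibration takes no time and is no camera call.
- bot.finish_job(): hands the job in, once; it reports no verdict.
The state is a dict: "time_s": time; "qpos": joint angles; "qd": joint speeds; "tau": joint torques, N m; "tool_pos": TCP position; "tcp_rot": TCP orientation; "contact_force": force on the tool from outside, world axes, zero at the start; "torque": the same for the moment, N m; "finger_gap": finger opening in mm.
Only numpy, scipy, OpenCV 4.12 (cv2) and the standard library are available. Lean on these libraries where they do the work, as an engineer would, in place of code of your own. Each camera call takes 0.05 s, during which the arm holds its last target.

## Working session

There is one attempt and no reset: what is moved stays moved. The work goes in short steps, Python scripts to look and compute and a tool call to move; the robot and the scene stay as the last step left them, time stands still between calls to the robot, and variables do not carry over. Pictures are saved under pics/ and viewed, and the job is handed in when it is done.

Besides the shell and the picture viewer there is one more tool, called after "Request:" as name(argument=value, ...), one argument or row to a line, values as JSON. jog_arm: Moves the arm, as the interface text tells. Its arguments: {"type":"object","properties":{"commands":{"type":"array","items":{"type":"object","properties":{"travel":{"type":"array","items":{"type":"number"}},"turn":{"type":"array","items":{"type":"number"}}}}},"gripper":{"type":"number"},"grip_force":{"type":"number"}},"required":["commands"]}

```bash
mkdir -p pics; ls; python3 - <<'E'
from plant import monitor, optics, bot
import cv2, numpy as np
s=monitor.get_state(); print(s)
for n in ("side","top","wrist"):
    im=optics.get_image(n); cv2.imwrite(f"pics/{n}0.png",im[:,:,::-1]); print(n,optics.calibration(n))
E
```

```text
pics
{'time_s': 0.0, 'qpos': array([ 1.30099368e+00,  2.13334733e-01, -3.50229751e-02,  1.32351752e+00,
       -2.10615326e-05,  1.57080132e+00]), 'qd': array([ 0.00227042, -0.00087987, -0.00142673,  0.00228774, -0.00010421,
       -0.00015747]), 'tau': array([ 1.11802856e-04, -6.86166501e+01,  4.87116122e+01,  1.75772212e-02,
        4.69607244e-05,  1.82257047e-06]), 'tool_pos': array([133.18862889, 481.59036249, 230.84120846]), 'tcp_rot': array([ 0.56240551, -0.4284465 ,  0.5630036 ,  0.42797265]), 'contact_force': array([-0.28027246,  0.21371514, -0.23434463]), 'torque': array([-0.00410236,  0.01982107, -0.06057005]), 'finger_gap': 85.76310213962924}
side {'fx': 410.56123215448133, 'fy': 410.56123215448133, 'cx': 320.5361391635084, 'cy': 201.2490335083164, 'camera_from_world': array([[ 8.45376192e-01, -5.34128987e-01,  6.73188656e-03,
        -3.77989865e+02],
       [ 3.36190476e-01,  5.41804088e-01,  7.70340375e-01,
        -2.92638536e+02],
       [-4.15108488e-01, -6.48964217e-01,  6.37597356e-01,
        -7.80991287e+02],
       [ 0.00000000e+00,  0.00000000e+00,  0.00000000
[... 265 characters left out ...]
76e-01,  6.58642236e-02,  2.11668422e-01,
        -5.45267860e+02],
       [-2.10885404e-01, -1.87019165e-02,  9.77331870e-01,
        -7.59737870e+02],
       [ 0.00000000e+00,  0.00000000e+00,  0.00000000e+00,
         1.00000000e+00]])}
wrist {'fx': 293.4780026560584, 'fy': 293.4780026560584, 'cx': 319.509390460807, 'cy': 201.59900364377194, 'hand_eye': array([[-1.06781565e-03,  2.94655215e-01, -9.55603037e-01,
        -1.42589998e+02],
       [-1.26172418e-04,  9.55603534e-01,  2.94655509e-01,
         7.66569529e+01],
       [ 9.99999422e-01,  4.35208509e-04, -9.83231045e-04,
         2.18884228e-01],
       [ 0.00000000e+00,  0.00000000e+00,  0.00000000e+00,
         1.00000000e+00]])}
```

View pics/top0.png

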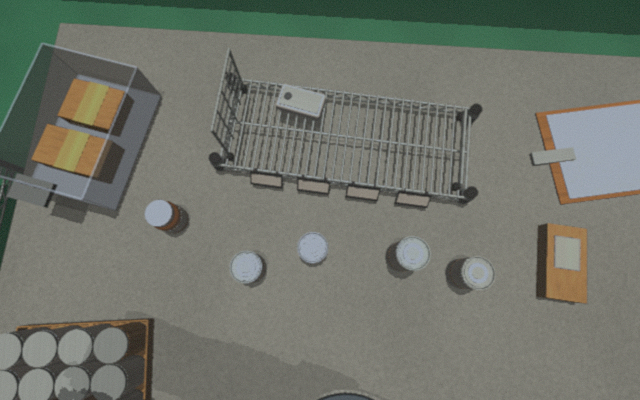

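View pics/side0.png

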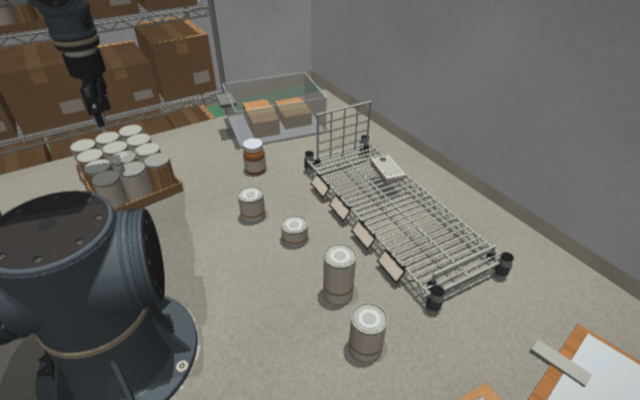

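View pics/wrist0.png

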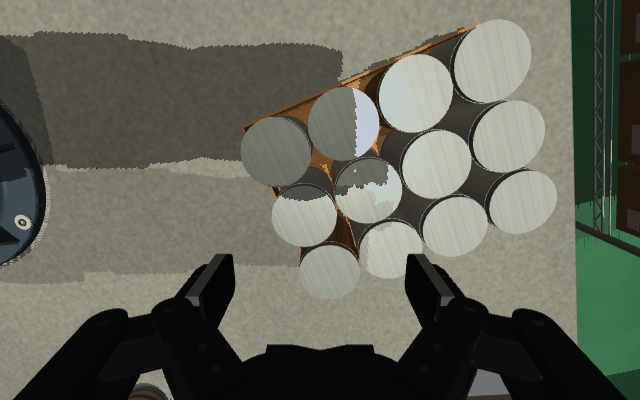

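```bash
python3 - <<'E'
import cv2
t=cv2.imread("pics/top0.png"); s=cv2.imread("pics/side0.png")
def sv(n,im,x0,y0,w,h,k):
    cv2.imwrite(n,cv2.resize(im[y0:y0+h,x0:x0+w],None,fx=k,fy=k,interpolation=cv2.INTER_CUBIC))
sv("pics/t_shelf.png",t,200,40,290,180,2.7)
sv("pics/t_tins.png",t,140,190,370,110,2.1)
sv("pics/s_shelf.png",s,295,95,225,220,2.7)
E
```

```text
(no output)
```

View pics/t_shelf.png

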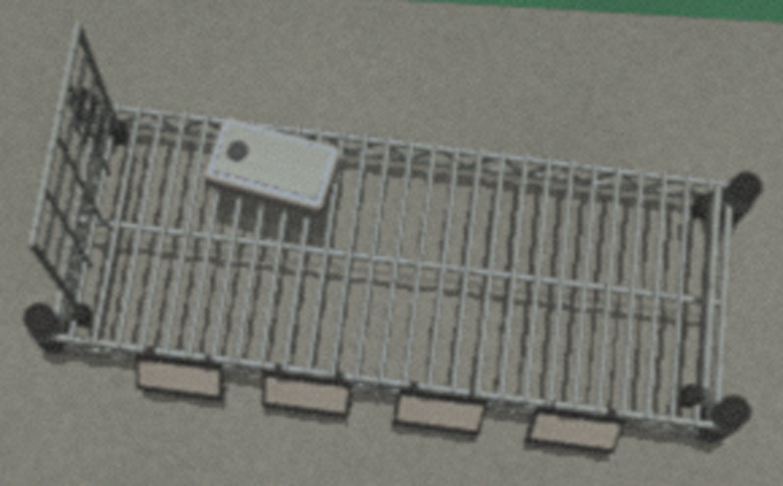

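View pics/t_tins.png

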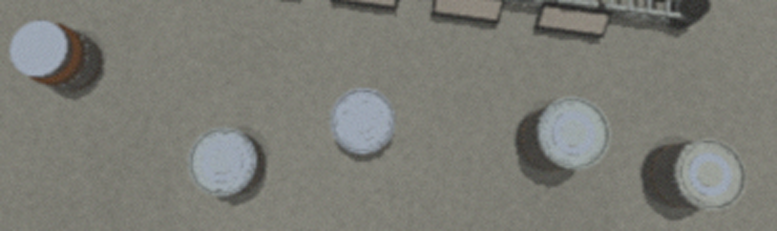

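View pics/s_shelf.png

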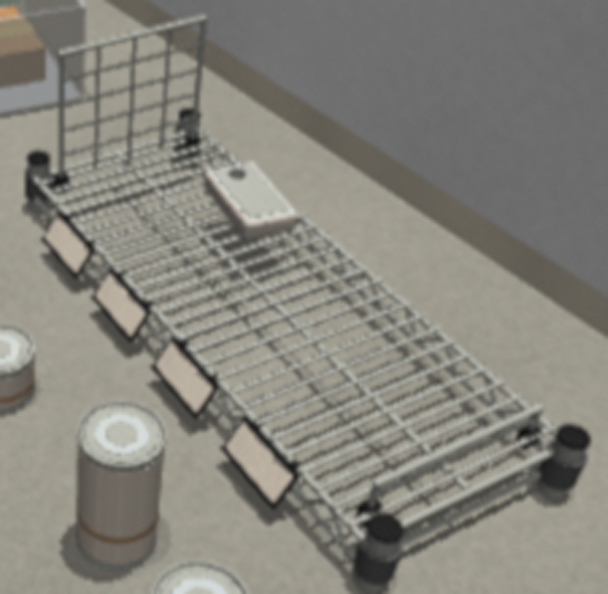

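```bash
cat > h.py <<'E'
import numpy as np, cv2
from plant import monitor, optics, bot
from scipy.spatial.transform import Rotation as R
def cam(n):
    c=optics.calibration(n); return c
def ray(n,uv):
    c=cam(n); M=c["camera_from_world"]; d=np.array([(uv[0]-c["cx"])/c["fx"],-(uv[1]-c["cy"])/c["fy"],-1.])
    Rm=M[:3,:3]; return -Rm.T@M[:3,3], Rm.T@d
def onplane(n,uv,z):
    o,d=ray(n,uv); return o+d*(z-o[2])/d[2]
def tri(u1,u2):
    o1,d1=ray("top",u1); o2,d2=ray("side",u2)
    A=np.stack([d1,-d2],1); t=np.linalg.lstsq(A,o2-o1,rcond=None)[0]
    p,q=o1+d1*t[0],o2+d2*t[1]; return (p+q)/2,np.linalg.norm(p-q)
def proj(n,P):
    c=cam(n); q=c["camera_from_world"]@np.r_[P,1]
    return np.array([c["cx"]+c["fx"]*q[0]/-q[2], c["cy"]-c["fy"]*q[1]/-q[2]])
E
python3 - <<'E'
from h import *
np.set_printoptions(precision=1,suppress=True)
t=cv2.imread("pics/top0.png"); s=cv2.imread("pics/side0.png")
# cards: pinkish mask
def blobs(im,m,lo,hi):
    n,l,st,c=cv2.connectedComponentsWithStats(m.astype(np.uint8)); 
    return [(c[i],st[i]) for i in range(1,n) if lo<st[i][4]<hi]
for nm,im in(("top",t),("side",s)):
    hsv=cv2.cvtColor(im,cv2.COLOR_BGR2HSV)
    for p in ([(266,180),(314,186)] if nm=="top" else [(320,186),(391,265)]): print(nm,im[p[1],p[0]],hsv[p[1],p[0]])
    print(nm,im[270 if nm=="top" else 250,380 if nm=="top" else 200])
f=lambda x,y:(200+x/2.7,40+y/2.7)
g=lambda x,y:(295+x/2.7,95+y/2.7)
for p in [(60,343),(700,425),(120,108),(720,184)]: print("deck",onplane("top",f(*p),50))
for a in [(140,357),(210,366),(267,374),(340,382),(400,391),(475,400),(535,408),(610,418)]: print("holder top",onplane("top",f(*a),50))
tc=[(180,379),(307,394),(440,412),(574,430)]
sc=[(68,245),(121,306),(185,378),(260,463)]
for a,b in zip(tc,sc): print("card",*tri(f(*a),g(*b)))
E
```

```text
top [126 136 141] [ 20  27 141]
top [123 136 140] [ 23  31 140]
top [114 125 125]
side [161 177 186] [ 19  34 186]
side [160 176 186] [ 18  36 186]
side [144 156 160]
deck [597.2 314.8  50. ]
deck [ 563.1 -213.4   50. ]
deck [813.5 288.3  50. ]
deck [ 776.3 -233.    50. ]
holder top [589.7 247.2  50. ]
holder top [585.9 188.8  50. ]
holder top [582.3 141.3  50. ]
holder top [579.5  80.9  50. ]
holder top [575.2  31.3  50. ]
holder top [571.7 -30.3  50. ]
holder top [568.3 -79.4  50. ]
holder top [ 564.  -140.5   50. ]
card [579.4 214.7  31.5] 3.3024001317927216
card [573.3 107.5  29.9] 1.6073211593704022
card [565.6  -4.8  30.1] 2.2919554498883925
card [ 558.3 -117.3   28.8] 2.9874332053301806
```

```bash
python3 - <<'E'
from h import *
np.set_printoptions(precision=1,suppress=True)
f=lambda x,y:(140+x/2.1,190+y/2.1)
s=cv2.imread("pics/side0.png")
cv2.imwrite("pics/s_tins.png",cv2.resize(s[180:370,230:400],None,fx=3.1,fy=3.1,interpolation=cv2.INTER_CUBIC))
for n,a,b in [("A",(224,162),(251,195)),("B",(363,121),(294,224)),("C",(573,132),(339,257)),("D",(710,175),(368,319))]:
    print(n,*tri(f(*a),b))
    for h in (52,76,100,124): print(h,onplane("top",f(*a),h)[:2],onplane("side",b,h)[:2])
E
```

```text
A [382.2 232.1  70.4] 2.5533691826713523
52 [381.4 236. ] [391.5 253.4]
76 [381.  231.5] [380.9 224.8]
100 [380.5 227. ] [370.3 196.2]
124 [380.1 222.5] [359.7 167.6]
B [432.6  99.3  49.7] 1.4920897890676352
52 [431.8  99.5] [432.2  96.8]
76 [429.8  99.1] [420.1  73.7]
100 [427.9  98.6] [408.1  50.7]
124 [426.   98.2] [396.   27.7]
C [429.2 -97.2 116.1] 1.1609456433293515
52 [ 435.2 -113.1] [463.9 -49.3]
76 [ 433.1 -107.3] [450.7 -67.2]
100 [ 431.1 -101.4] [437.5 -85. ]
124 [429.1 -95.5] [ 424.3 -102.8]
D [ 400.  -232.4   94.8] 0.17442275728703133
52 [ 401.8 -250.1] [ 420.9 -210.9]
76 [ 400.8 -240.2] [ 409.3 -223. ]
100 [ 399.7 -230.2] [ 397.6 -235.1]
124 [ 398.7 -220.3] [ 386.  -247.1]
```

View pics/s_tins.png

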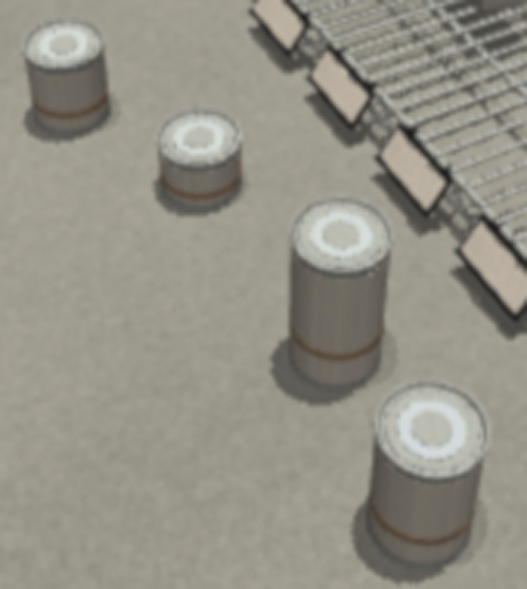

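```bash
cat >> h.py <<'E'
RD=np.array([[0,0,1],[0,1,0],[-1,0,0.]])  # columns: tool x=-Z,y=+Y,z=+X
def Rt(s):
    q=s["tcp_rot"]; return R.from_quat([q[1],q[2],q[3],q[0]]).as_matrix()
def go(P):
    s=monitor.get_state(); p=s["tool_pos"]; d=np.asarray(P)-p; M=Rt(s)
    print("t",round(s["time_s"],2),"pos",p.round(1),"dworld",d.round(1),"tool trav(now)",(M.T@d).round(1),"after align [-dz,dy,dx]",(RD.T@d).round(1),"turn",np.degrees(R.from_matrix(M.T@RD).as_rotvec()).round(1), "F",s["contact_force"].round(1),"gap",round(s["finger_gap"],1))
E
python3 - <<'E'
from h import *
np.set_printoptions(precision=2,suppress=True)
print(Rt(monitor.get_state())); go([381,229,200])
f=lambda x,y:(200+x/2.7,40+y/2.7)
for p in [(205,178),(320,210),(342,160),(232,120)]: print(onplane("top",f(*p),70))
E
```

```text
[[-0.   -0.96  0.27]
 [-0.    0.27  0.96]
 [-1.    0.   -0.  ]]
t 0.15 pos [133.2 481.7 230.9] dworld [ 247.8 -252.7  -30.9] tool trav(now) [  31.1 -306.2 -177.5] after align [-dz,dy,dx] [  30.9 -252.7  247.8] turn [74.5 -0.   0. ] F [-0.5  1.1 -0. ] gap 85.1
[743.04 205.06  70.  ]
[720.72 106.86  70.  ]
[766.99  91.41  70.  ]
[797.61 187.    70.  ]
```

Request:
jog_arm(
  commands=[
    {"turn": [10.6,0,0]},
    {"turn": [10.6,0,0]},
    {"turn": [10.6,0,0]},
    {"turn": [10.6,0,0]},
    {"turn": [10.6,0,0]},
    {"turn": [10.6,0,0]},
    {"turn": [10.6,0,0]},
    {"travel": [-3,-25,12],"turn": [0.3,0,0]},
    {"travel": [-3,-44,25]},
    {"travel": [-3,-44,25]},
    {"travel": [-3,-44,25]},
    {"travel": [-3,-44,25]},
    {"travel": [-3,-20,10]},
    {"travel": [0,0,0]},
    {"travel": [0,0,0]},
  ],
  gripper=0,
)

```text
$.commands[0]: bad value
```

```bash
python3 - <<'E'
from h import *
go([428,-97,260])
cv2.imwrite("pics/w1.png",optics.get_image("wrist")[:,:,::-1])
s=monitor.get_state(); np.savez("w1.npz",p=s["tool_pos"],M=Rt(s))
E
```

```text
t 0.15 pos [133.2 481.7 230.9] dworld [ 294.8 -578.7   29.1] tool trav(now) [ -28.7 -438.4 -479.2] after align [-dz,dy,dx] [ -29.1 -578.7  294.8] turn [74.5 -0.   0. ] F [-0.5  1.1 -0. ] gap 85.1
```

View pics/w1.png

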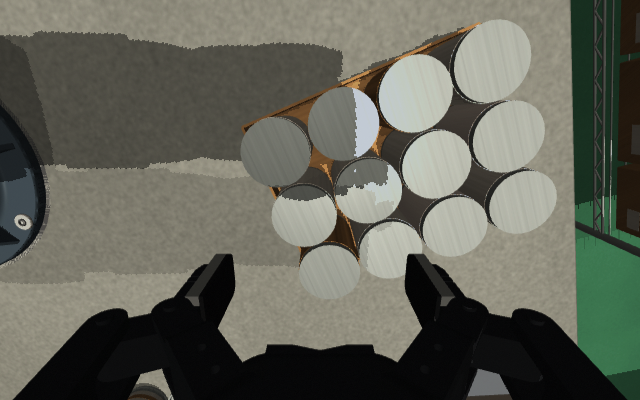

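Both keys are needed in every row.

Request:
jog_arm(
  commands=[
    {"travel": [0,0,0],"turn": [10.6,0,0]},
    {"travel": [0,0,0],"turn": [10.6,0,0]},
    {"travel": [0,0,0],"turn": [10.6,0,0]},
    {"travel": [0,0,0],"turn": [10.6,0,0]},
    {"travel": [0,0,0],"turn": [10.6,0,0]},
    {"travel": [0,0,0],"turn": [10.6,0,0]},
    {"travel": [0,0,0],"turn": [10.6,0,0]},
    {"travel": [-3,-25,12],"turn": [0.3,0,0]},
    {"travel": [-3,-44,25],"turn": [0,0,0]},
    {"travel": [-3,-44,25],"turn": [0,0,0]},
    {"travel": [-3,-44,25],"turn": [0,0,0]},
    {"travel": [-3,-44,25],"turn": [0,0,0]},
    {"travel": [-3,-20,10],"turn": [0,0,0]},
    {"travel": [0,0,0],"turn": [0,0,0]},
    {"travel": [0,0,0],"turn": [0,0,0]},
  ],
  gripper=0,
)

```text
time_s: 2.08
tool_pos: [255.4, 261.4, 249.2]
tcp_rot: [0.707, -0.0, 0.707, 0.0]
contact_force: [-0.6, -0.1, -0.8]
finger_gap: 85.3
```

```bash
python3 - <<'E'
from h import *
go([428,-97,260])
s=monitor.get_state(); np.savez("w1.npz",p=s["tool_pos"],M=Rt(s))
cv2.imwrite("pics/w1b.png",optics.get_image("wrist")[:,:,::-1])
E
```

```text
t 2.08 pos [255.4 261.4 249.2] dworld [ 172.6 -358.4   10.8] tool trav(now) [ -10.8 -358.5  172.4] after align [-dz,dy,dx] [ -10.8 -358.4  172.6] turn [ 0. -0. -0.] F [-0.6 -0.1 -0.8] gap 85.3
```

View pics/w1b.png

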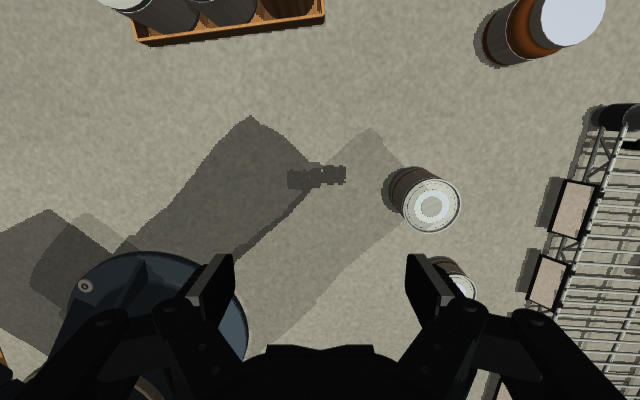

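```bash
cat >> h.py <<'E'
def won(f,uv,z):
    d=np.load(f); c=optics.calibration("wrist"); H=c["hand_eye"]
    v=np.array([(uv[0]-c["cx"])/c["fx"],-(uv[1]-c["cy"])/c["fy"],-1.])
    o=d["p"]+d["M"]@H[:3,3]; r=d["M"]@(H[:3,:3]@v); return (o+r*(z-o[2])/r[2]).round(1)
E
python3 - <<'E'
from h import *
print(won("w1.npz",(432,205),76))
for p in[(571,210),(548,283)]: print(won("w1.npz",p,30))
for p in[(602,138),(582,225)]: print(won("w1.npz",p,50)) # front wire
for p in [(567,18)]: print(won("w1.npz",p,95))
E
```

```text
[381.1 236.2  76. ]
[581.1 214.8  30. ]
[576.1 106.2  30. ]
[576.4 308.3  50. ]
[581.7 201.8  50. ]
[473.4 416.5  95. ]
```

Request:
jog_arm(
  commands=[
    {"travel": [-1,-25,12],"turn": [0,0,0]},
    {"travel": [-2,-45,22],"turn": [0,0,0]},
    {"travel": [-2,-45,22],"turn": [0,0,0]},
    {"travel": [-2,-45,22],"turn": [0,0,0]},
    {"travel": [-2,-45,22],"turn": [0,0,0]},
    {"travel": [-2,-45,22],"turn": [0,0,0]},
    {"travel": [0,-45,22],"turn": [0,0,0]},
    {"travel": [0,-40,19],"turn": [0,0,0]},
    {"travel": [0,-23,10],"turn": [0,0,0]},
    {"travel": [0,0,0],"turn": [0,0,0]},
    {"travel": [0,0,0],"turn": [0,0,0]},
  ],
)

```text
time_s: 3.5
tool_pos: [428.8, -95.9, 260.1]
tcp_rot: [0.707, -0.0, 0.707, 0.001]
contact_force: [-0.0, 0.6, 0.6]
finger_gap: 85.2
```

```bash
python3 - <<'E'
from h import *
go([428,-97,260])
s=monitor.get_state(); np.savez("w2.npz",p=s["tool_pos"],M=Rt(s))
cv2.imwrite("pics/w2.png",optics.get_image("wrist")[:,:,::-1])
E
```

```text
t 3.5 pos [428.8 -95.9 260.1] dworld [-0.8 -1.1 -0.1] tool trav(now) [ 0.1 -1.1 -0.8] after align [-dz,dy,dx] [ 0.1 -1.1 -0.8] turn [ 0.1 -0.  -0. ] F [-0.   0.6  0.6] gap 85.2
```

View pics/w2.png

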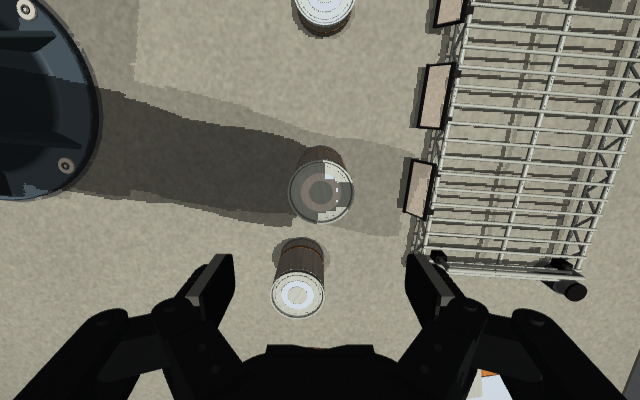

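```bash
python3 - <<'E'
from h import *
f="w2.npz"
print("C",won(f,(321,192),124),"D",won(f,(298,295),100),"B",won(f,(325,8),52))
for p in[(436,96),(419,187)]: print("card",won(f,p,30))
for p in[(466,30),(429,235)]: print("wire",won(f,p,50))
E
```

```text
C [428.9 -95.8 124. ] D [ 401.9 -230.1  100. ] B [432.8  82.6  52. ]
card [566.4  -2.3  30. ]
card [ 557.4 -114.4   30. ]
wire [583.1  63.   50. ]
wire [ 570.  -173.7   50. ]
```

Request:
jog_arm(
  commands=[
    {"travel": [30,0,0],"turn": [0,0,0]},
    {"travel": [40,0,0],"turn": [0,0,0]},
    {"travel": [40,0,0],"turn": [0,0,0]},
    {"travel": [35,0,0],"turn": [0,0,0]},
    {"travel": [25,0,0],"turn": [0,0,0]},
    {"travel": [11,0,0],"turn": [0,0,0]},
    {"travel": [0,0,0],"turn": [0,0,0]},
    {"travel": [0,0,0],"turn": [0,0,0]},
  ],
)

```text
time_s: 4.55
tool_pos: [429.5, -96.8, 80.3]
tcp_rot: [0.708, -0.0, 0.707, 0.0]
contact_force: [0.9, -0.5, 0.6]
finger_gap: 85.5
```

Request:
jog_arm(
  commands=[
    {"travel": [0,0,0],"turn": [0,0,0]},
    {"travel": [0,0,0],"turn": [0,0,0]},
    {"travel": [0,0,0],"turn": [0,0,0]},
    {"travel": [0,0,0],"turn": [0,0,0]},
    {"travel": [0,0,0],"turn": [0,0,0]},
    {"travel": [0,0,0],"turn": [0,0,0]},
  ],
  gripper=1,
  grip_force=40,
)

```text
time_s: 5.3
tool_pos: [429.5, -97.0, 80.2]
tcp_rot: [0.708, -0.0, 0.707, 0.0]
contact_force: [-1.1, 1.1, 9.2]
finger_gap: 65.4
```

```bash
python3 - <<'E'
from h import *
go([428,-97,260])
cv2.imwrite("pics/w3.png",optics.get_image("wrist")[:,:,::-1])
E
```

```text
t 5.3 pos [429.5 -97.   80.2] dworld [ -1.5  -0.  179.8] tool trav(now) [-1.798e+02 -1.000e-01 -1.200e+00] after align [-dz,dy,dx] [-179.8   -0.    -1.5] turn [0.  0.1 0. ] F [-1.1  1.1  9.2] gap 65.4
```

View pics/w3.png

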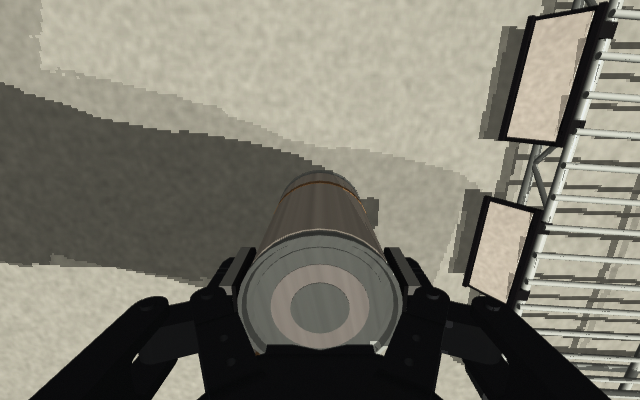

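Request:
jog_arm(
  commands=[
    {"travel": [-10,0,0],"turn": [0,0,0]},
    {"travel": [-30,0,0],"turn": [0,0,0]},
    {"travel": [-35,0,0],"turn": [0,0,0]},
    {"travel": [-25,0,0],"turn": [0,0,0]},
    {"travel": [0,15,10],"turn": [0,0,0]},
    {"travel": [0,33,23],"turn": [0,0,0]},
    {"travel": [0,33,23],"turn": [0,0,0]},
    {"travel": [0,33,23],"turn": [0,0,0]},
    {"travel": [0,33,23],"turn": [0,0,0]},
    {"travel": [0,33,23],"turn": [0,0,0]},
    {"travel": [0,33,23],"turn": [0,0,0]},
    {"travel": [0,33,23],"turn": [0,0,0]},
    {"travel": [0,33,23],"turn": [0,0,0]},
    {"travel": [0,20,13],"turn": [0,0,0]},
    {"travel": [0,9,5],"turn": [0,0,0]},
    {"travel": [0,0,0],"turn": [0,0,0]},
    {"travel": [0,0,0],"turn": [0,0,0]},
  ],
)

```text
time_s: 7.48
tool_pos: [640.3, 210.5, 179.6]
tcp_rot: [0.707, -0.0, 0.707, -0.0]
contact_force: [-0.9, -0.0, -4.4]
finger_gap: 65.3
```

```bash
python3 - <<'E'
from h import *
go([641,211.5,130])
s=monitor.get_state(); np.savez("w4.npz",p=s["tool_pos"],M=Rt(s))
for n in ("wrist","top"): cv2.imwrite(f"pics/{n}4.png",optics.get_image(n)[:,:,::-1])
E
```

```text
t 7.47 pos [640.3 210.5 179.6] dworld [  0.7   1.  -49.6] tool trav(now) [49.6  1.   0.7] after align [-dz,dy,dx] [49.6  1.   0.7] turn [ 0. -0.  0.] F [-0.9 -0.  -4.4] gap 65.3
```

View pics/wrist4.png

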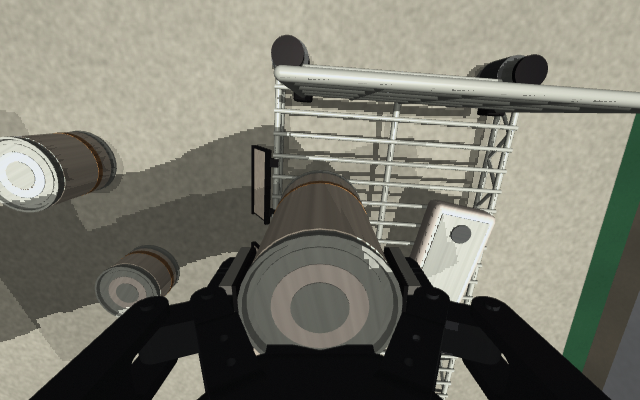

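View pics/top4.png

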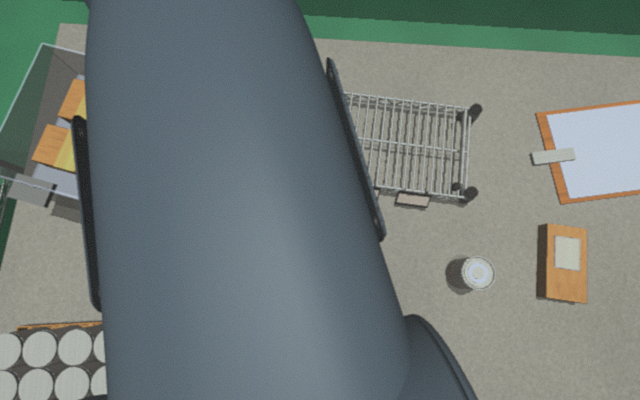

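```bash
python3 - <<'E'
from h import *
f="w4.npz"
print("card",won(f,(262,184),30)); 
for p in[(282,80),(274,170)]: print("wire",won(f,p,50))
print("guard top",won(f,(285,72),200),won(f,(640,102),200))
E
```

```text
card [580.1 215.3  30. ]
wire [606.7 312.1  50. ]
wire [596.2 233.7  50. ]
guard top [625.9 300.9 200. ] [765.4 290.  200. ]
```

Request:
jog_arm(
  commands=[
    {"travel": [12,1,2],"turn": [0,0,0]},
    {"travel": [15,0,0],"turn": [0,0,0]},
    {"travel": [10,0,0],"turn": [0,0,0]},
    {"travel": [6,0,0],"turn": [0,0,0]},
    {"travel": [3,0,0],"turn": [0,0,0]},
    {"travel": [1,0,0],"turn": [0,0,0]},
    {"travel": [0,0,0],"turn": [0,0,0]},
    {"travel": [0,0,0],"turn": [0,0,0]},
  ],
)

```text
time_s: 8.57
tool_pos: [642.7, 212.4, 132.6]
tcp_rot: [0.707, -0.0, 0.707, 0.0]
contact_force: [0.1, 1.1, -4.7]
finger_gap: 65.0
```

Request:
jog_arm(
  commands=[
    {"travel": [1,0,0],"turn": [0,0,0]},
    {"travel": [0,0,0],"turn": [0,0,0]},
    {"travel": [0,0,0],"turn": [0,0,0]},
  ],
)

```text
time_s: 8.95
tool_pos: [642.6, 212.3, 131.3]
tcp_rot: [0.707, -0.0, 0.707, 0.0]
contact_force: [-0.2, 1.1, -5.1]
finger_gap: 65.1
```

Request:
jog_arm(
  commands=[
    {"travel": [1,0,0],"turn": [0,0,0]},
    {"travel": [0,0,0],"turn": [0,0,0]},
    {"travel": [0,0,0],"turn": [0,0,0]},
  ],
)

```text
time_s: 9.32
tool_pos: [642.6, 212.3, 130.4]
tcp_rot: [0.707, -0.0, 0.707, 0.0]
contact_force: [0.4, 0.9, -3.9]
finger_gap: 64.8
```

Request:
jog_arm(
  commands=[
    {"travel": [1,0,0],"turn": [0,0,0]},
    {"travel": [0,0,0],"turn": [0,0,0]},
    {"travel": [0,0,0],"turn": [0,0,0]},
  ],
)

```text
time_s: 9.7
tool_pos: [642.7, 212.4, 130.3]
tcp_rot: [0.707, -0.0, 0.707, 0.0]
contact_force: [-3.2, -1.1, 7.2]
finger_gap: 65.1
```

Request:
jog_arm(
  commands=[
    {"travel": [0,0,0],"turn": [0,0,0]},
    {"travel": [0,0,0],"turn": [0,0,0]},
    {"travel": [0,0,0],"turn": [0,0,0]},
    {"travel": [0,0,0],"turn": [0,0,0]},
    {"travel": [0,0,0],"turn": [0,0,0]},
  ],
  gripper=0,
)

```text
time_s: 10.32
tool_pos: [642.6, 212.3, 129.3]
tcp_rot: [0.707, -0.0, 0.707, 0.0]
contact_force: [-0.4, -0.3, 0.8]
finger_gap: 85.2
```

```bash
python3 - <<'E'
from h import *
s=monitor.get_state(); np.savez("w5.npz",p=s["tool_pos"],M=Rt(s))
cv2.imwrite("pics/w5.png",optics.get_image("wrist")[:,:,::-1])
go([401,-231,220])
E
```

```text
t 10.38 pos [642.6 212.3 129.3] dworld [-241.6 -443.3   90.7] tool trav(now) [ -90.7 -443.2 -241.9] after align [-dz,dy,dx] [ -90.7 -443.3 -241.6] turn [0. 0. 0.] F [-0.2  0.4  0.7] gap 85.5
```

View pics/w5.png

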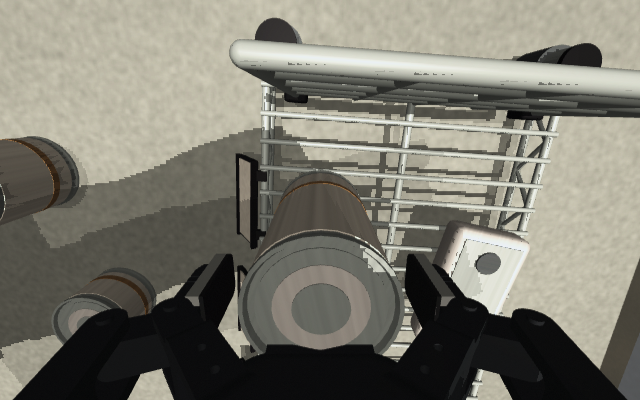

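Request:
jog_arm(
  commands=[
    {"travel": [-20,0,0],"turn": [0,0,0]},
    {"travel": [-30,0,0],"turn": [0,0,0]},
    {"travel": [-30,0,0],"turn": [0,0,0]},
    {"travel": [-16,0,0],"turn": [0,0,0]},
    {"travel": [0,-15,-6],"turn": [0,0,0]},
    {"travel": [0,-38,-21],"turn": [0,0,0]},
    {"travel": [0,-38,-21],"turn": [0,0,0]},
    {"travel": [0,-38,-21],"turn": [0,0,0]},
    {"travel": [0,-38,-21],"turn": [0,0,0]},
    {"travel": [0,-38,-21],"turn": [0,0,0]},
    {"travel": [0,-38,-21],"turn": [0,0,0]},
    {"travel": [0,-38,-21],"turn": [0,0,0]},
    {"travel": [0,-38,-21],"turn": [0,0,0]},
    {"travel": [0,-38,-21],"turn": [0,0,0]},
    {"travel": [0,-38,-21],"turn": [0,0,0]},
    {"travel": [0,-38,-21],"turn": [0,0,0]},
    {"travel": [0,-10,-5],"turn": [0,0,0]},
    {"travel": [0,0,0],"turn": [0,0,0]},
    {"travel": [0,0,0],"turn": [0,0,0]},
  ],
)

```text
time_s: 12.75
tool_pos: [401.4, -230.1, 225.3]
tcp_rot: [0.707, -0.0, 0.707, 0.001]
contact_force: [0.5, 0.1, 0.5]
finger_gap: 85.3
```

```bash
python3 - <<'E'
from h import *
s=monitor.get_state(); np.savez("w6.npz",p=s["tool_pos"],M=Rt(s))
cv2.imwrite("pics/w6.png",optics.get_image("wrist")[:,:,::-1])
cv2.imwrite("pics/top6.png",optics.get_image("top")[:,:,::-1])
go([401,-231,55])
E
```

```text
t 12.85 pos [ 401.4 -230.   225.3] dworld [  -0.4   -1.  -170.3] tool trav(now) [170.3  -1.   -0.4] after align [-dz,dy,dx] [170.3  -1.   -0.4] turn [ 0.1  0.  -0. ] F [ 0.6 -0.3  0.5] gap 85.7
```

View pics/w6.png

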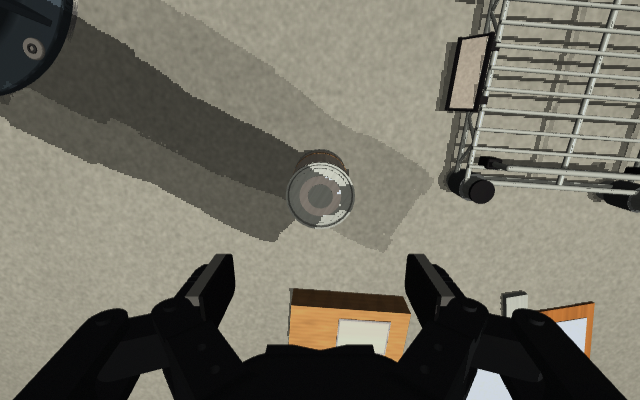

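View pics/top6.png

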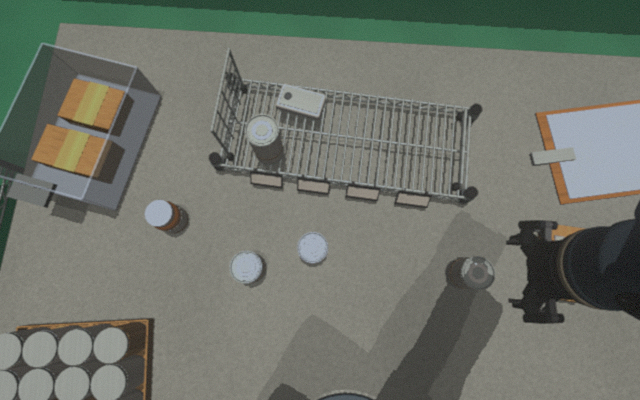

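```bash
python3 - <<'E'
from h import *
print(won("w6.npz",(320.5,195),100), onplane("top",(263.3,130.5),174))
print("card4",won("w6.npz",(471,72),30),"wire",won("w6.npz",(470,130),50))
E
```

```text
[ 401.1 -230.   100. ] [640.59364641 208.87775045 174.        ]
card4 [ 560.5 -114.1   30. ] wire [ 558.6 -172.8   50. ]
```

Request:
jog_arm(
  commands=[
    {"travel": [30,0,0],"turn": [0,0,0]},
    {"travel": [40,0,0],"turn": [0,0,0]},
    {"travel": [40,0,0],"turn": [0,0,0]},
    {"travel": [35,0,0],"turn": [0,0,0]},
    {"travel": [17,0,0],"turn": [0,0,0]},
    {"travel": [8,0,0],"turn": [0,0,0]},
    {"travel": [0,0,0],"turn": [0,0,0]},
    {"travel": [0,0,0],"turn": [0,0,0]},
  ],
)

```text
time_s: 13.85
tool_pos: [401.5, -231.0, 56.1]
tcp_rot: [0.707, -0.001, 0.707, 0.0]
contact_force: [0.0, 0.3, 0.3]
finger_gap: 85.7
```

Request:
jog_arm(
  commands=[
    {"travel": [0,0,0],"turn": [0,0,0]},
    {"travel": [0,0,0],"turn": [0,0,0]},
    {"travel": [0,0,0],"turn": [0,0,0]},
    {"travel": [0,0,0],"turn": [0,0,0]},
    {"travel": [0,0,0],"turn": [0,0,0]},
    {"travel": [0,0,0],"turn": [0,0,0]},
  ],
  gripper=1,
)

```text
time_s: 14.6
tool_pos: [401.4, -231.1, 56.1]
tcp_rot: [0.708, -0.0, 0.707, 0.0]
contact_force: [-0.9, 0.9, 7.4]
finger_gap: 65.4
```

```bash
python3 - <<'E'
from h import *
go([635.5,102.5,160])
E
```

```text
t 14.6 pos [ 401.4 -231.1   56.1] dworld [234.1 333.6 103.9] tool trav(now) [-103.9  333.4  234.5] after align [-dz,dy,dx] [-103.9  333.6  234.1] turn [0.  0.1 0. ] F [-0.9  0.9  7.4] gap 65.4
```

Request:
jog_arm(
  commands=[
    {"travel": [-10,0,0],"turn": [0,0,0]},
    {"travel": [-30,0,0],"turn": [0,0,0]},
    {"travel": [-35,0,0],"turn": [0,0,0]},
    {"travel": [-25,0,0],"turn": [0,0,0]},
    {"travel": [0,15,10],"turn": [0,0,0]},
    {"travel": [0,34,24],"turn": [0,0,0]},
    {"travel": [0,34,24],"turn": [0,0,0]},
    {"travel": [0,34,24],"turn": [0,0,0]},
    {"travel": [0,34,24],"turn": [0,0,0]},
    {"travel": [0,34,24],"turn": [0,0,0]},
    {"travel": [0,34,24],"turn": [0,0,0]},
    {"travel": [0,34,24],"turn": [0,0,0]},
    {"travel": [0,34,24],"turn": [0,0,0]},
    {"travel": [0,34,24],"turn": [0,0,0]},
    {"travel": [0,12,8],"turn": [0,0,0]},
    {"travel": [0,0,0],"turn": [0,0,0]},
    {"travel": [0,0,0],"turn": [0,0,0]},
  ],
)

```text
time_s: 16.73
tool_pos: [634.2, 101.4, 155.5]
tcp_rot: [0.707, -0.0, 0.707, -0.0]
contact_force: [-0.8, -0.0, -4.4]
finger_gap: 65.3
```

```bash
python3 - <<'E'
from h import *
go([635.5,102.5,108])
s=monitor.get_state(); np.savez("w7.npz",p=s["tool_pos"],M=Rt(s))
cv2.imwrite("pics/w7.png",optics.get_image("wrist")[:,:,::-1])
E
```

```text
t 16.73 pos [634.2 101.4 155.5] dworld [  1.3   1.1 -47.5] tool trav(now) [47.5  1.1  1.3] after align [-dz,dy,dx] [47.5  1.1  1.3] turn [ 0. -0.  0.] F [-0.8 -0.  -4.4] gap 65.3
```

View pics/w7.png

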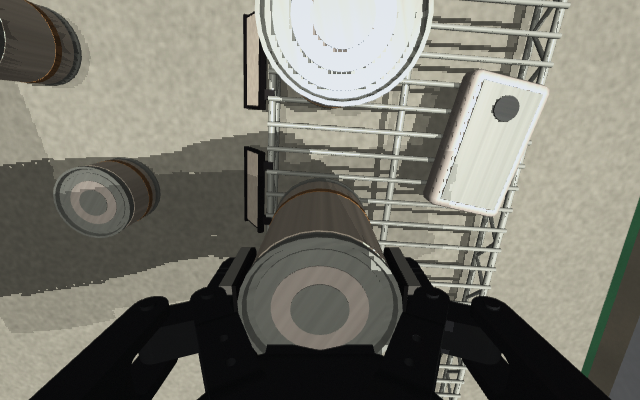

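```bash
python3 - <<'E'
from h import *
f="w7.npz"
print("card2",won(f,(255,187),30),"card1",won(f,(254,60),30),"wire",won(f,(270,130),50),won(f,(269,215),50),"squat",won(f,(93,202),52))
E
```

```text
card2 [572.1 109.2  30. ] card1 [578.4 218.1  30. ] wire [592.2 162.6  50. ] [587.6  88.4  50. ] squat [433.9 101.2  52. ]
```

Request:
jog_arm(
  commands=[
    {"travel": [12,1,1],"turn": [0,0,0]},
    {"travel": [15,0,0],"turn": [0,0,0]},
    {"travel": [10,0,0],"turn": [0,0,0]},
    {"travel": [6,0,0],"turn": [0,0,0]},
    {"travel": [3,0,0],"turn": [0,0,0]},
    {"travel": [2,0,0],"turn": [0,0,0]},
    {"travel": [0,0,0],"turn": [0,0,0]},
    {"travel": [0,0,0],"turn": [0,0,0]},
  ],
)

```text
time_s: 17.77
tool_pos: [635.8, 103.4, 107.6]
tcp_rot: [0.707, -0.0, 0.707, 0.0]
contact_force: [-0.1, -0.8, -3.5]
finger_gap: 65.3
```

Request:
jog_arm(
  commands=[
    {"travel": [1,0,0],"turn": [0,0,0]},
    {"travel": [0,0,0],"turn": [0,0,0]},
    {"travel": [0,0,0],"turn": [0,0,0]},
  ],
)

```text
time_s: 18.15
tool_pos: [635.7, 103.3, 106.3]
tcp_rot: [0.707, -0.0, 0.707, 0.0]
contact_force: [-0.2, 0.2, -3.0]
finger_gap: 65.0
```

Request:
jog_arm(
  commands=[
    {"travel": [1,0,0],"turn": [0,0,0]},
    {"travel": [0,0,0],"turn": [0,0,0]},
    {"travel": [0,0,0],"turn": [0,0,0]},
  ],
)

```text
time_s: 18.52
tool_pos: [635.8, 103.4, 106.1]
tcp_rot: [0.707, -0.0, 0.707, 0.0]
contact_force: [-2.9, 0.0, 6.9]
finger_gap: 65.2
```

Request:
jog_arm(
  commands=[
    {"travel": [0,0,0],"turn": [0,0,0]},
    {"travel": [0,0,0],"turn": [0,0,0]},
    {"travel": [0,0,0],"turn": [0,0,0]},
    {"travel": [0,0,0],"turn": [0,0,0]},
    {"travel": [0,0,0],"turn": [0,0,0]},
  ],
  gripper=0,
)

```text
time_s: 19.15
tool_pos: [635.7, 103.3, 105.3]
tcp_rot: [0.707, -0.0, 0.707, 0.0]
contact_force: [-0.3, -0.4, 1.4]
finger_gap: 85.6
```

Request:
jog_arm(
  commands=[
    {"travel": [-20,0,0],"turn": [0,0,0]},
    {"travel": [-30,0,0],"turn": [0,0,0]},
    {"travel": [-30,0,0],"turn": [0,0,0]},
    {"travel": [-20,0,0],"turn": [0,0,0]},
    {"travel": [0,8,-15],"turn": [0,0,0]},
    {"travel": [0,18,-35],"turn": [0,0,0]},
    {"travel": [0,18,-35],"turn": [0,0,0]},
    {"travel": [0,18,-35],"turn": [0,0,0]},
    {"travel": [0,18,-35],"turn": [0,0,0]},
    {"travel": [0,18,-35],"turn": [0,0,0]},
    {"travel": [0,18,-35],"turn": [0,0,0]},
    {"travel": [0,14,-30],"turn": [0,0,0]},
    {"travel": [0,0,0],"turn": [0,0,0]},
    {"travel": [0,0,0],"turn": [0,0,0]},
  ],
)

```text
time_s: 20.9
tool_pos: [381.0, 233.1, 205.5]
tcp_rot: [0.707, -0.0, 0.707, 0.0]
contact_force: [0.0, -1.3, 0.1]
finger_gap: 85.4
```

```bash
python3 - <<'E'
from h import *
s=monitor.get_state(); np.savez("w8.npz",p=s["tool_pos"],M=Rt(s))
cv2.imwrite("pics/w8.png",optics.get_image("wrist")[:,:,::-1])
go([381,233,31])
E
```

```text
t 20.95 pos [381.2 233.  205.4] dworld [  -0.2    0.  -174.4] tool trav(now) [174.4   0.   -0.3] after align [-dz,dy,dx] [174.4   0.   -0.2] turn [ 0.  0. -0.] F [0.1 0.3 0. ] gap 85.3
```

View pics/w8.png

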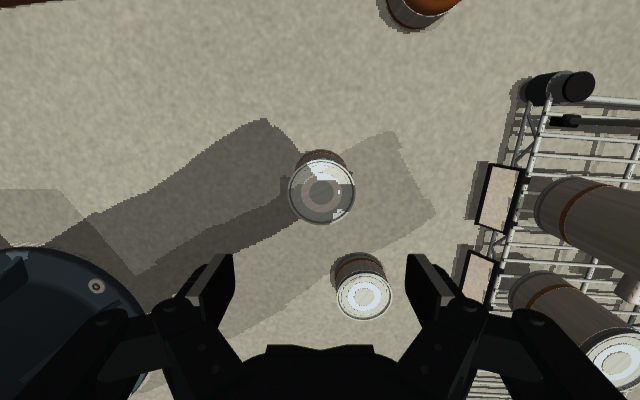

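```bash
python3 - <<'E'
from h import *
f="w8.npz"
print("A",won(f,(321.5,191.5),76),"squat",won(f,(364,296),52),"cards",won(f,(498,198),30),won(f,(480,283),30))
E
```

```text
A [381.7 235.5  76. ] squat [432.1 102.3  52. ] cards [581.5 215.6  30. ] [578.9 105.8  30. ]
```

Request:
jog_arm(
  commands=[
    {"travel": [30,0,0],"turn": [0,0,0]},
    {"travel": [40,0,0],"turn": [0,0,0]},
    {"travel": [40,0,0],"turn": [0,0,0]},
    {"travel": [35,0,0],"turn": [0,0,0]},
    {"travel": [20,0,0],"turn": [0,0,0]},
    {"travel": [8,0,0],"turn": [0,0,0]},
    {"travel": [0,0,0],"turn": [0,0,0]},
    {"travel": [0,0,0],"turn": [0,0,0]},
  ],
)

```text
time_s: 21.95
tool_pos: [381.3, 233.4, 33.1]
tcp_rot: [0.707, 0.0, 0.707, 0.0]
contact_force: [0.6, 0.8, 0.6]
finger_gap: 85.3
```

Request:
jog_arm(
  commands=[
    {"travel": [0,0,0],"turn": [0,0,0]},
    {"travel": [0,0,0],"turn": [0,0,0]},
    {"travel": [0,0,0],"turn": [0,0,0]},
    {"travel": [0,0,0],"turn": [0,0,0]},
    {"travel": [0,0,0],"turn": [0,0,0]},
    {"travel": [0,0,0],"turn": [0,0,0]},
  ],
  gripper=1,
)

```text
time_s: 22.7
tool_pos: [381.2, 233.4, 33.2]
tcp_rot: [0.708, -0.0, 0.707, 0.0]
contact_force: [-1.1, -1.6, 7.9]
finger_gap: 65.1
```

```bash
python3 - <<'E'
from h import *
go([628,-8,132])
E
```

```text
t 22.7 pos [381.2 233.4  33.2] dworld [ 246.8 -241.4   98.8] tool trav(now) [ -98.6 -241.5  246.8] after align [-dz,dy,dx] [ -98.8 -241.4  246.8] turn [ 0.   0.1 -0. ] F [-1.1 -1.6  7.9] gap 65.1
```

Request:
jog_arm(
  commands=[
    {"travel": [-10,0,0],"turn": [0,0,0]},
    {"travel": [-30,0,0],"turn": [0,0,0]},
    {"travel": [-35,0,0],"turn": [0,0,0]},
    {"travel": [-25,0,0],"turn": [0,0,0]},
    {"travel": [0,-18,12],"turn": [0,0,0]},
    {"travel": [0,-38,24],"turn": [0,0,0]},
    {"travel": [0,-38,24],"turn": [0,0,0]},
    {"travel": [0,-38,24],"turn": [0,0,0]},
    {"travel": [0,-38,24],"turn": [0,0,0]},
    {"travel": [0,-38,24],"turn": [0,0,0]},
    {"travel": [0,-20,35],"turn": [0,0,0]},
    {"travel": [0,-15,35],"turn": [0,0,0]},
    {"travel": [0,0,35],"turn": [0,0,0]},
    {"travel": [0,0,10],"turn": [0,0,0]},
    {"travel": [0,0,0],"turn": [0,0,0]},
    {"travel": [0,0,0],"turn": [0,0,0]},
  ],
)

```text
time_s: 24.7
tool_pos: [626.8, -9.5, 132.6]
tcp_rot: [0.707, -0.0, 0.707, 0.0]
contact_force: [-0.6, -0.7, -2.3]
finger_gap: 64.7
```

```bash
python3 - <<'E'
from h import *
go([628,-9.5,85])
s=monitor.get_state(); np.savez("w9.npz",p=s["tool_pos"],M=Rt(s))
cv2.imwrite("pics/w9.png",optics.get_image("wrist")[:,:,::-1])
E
```

```text
t 24.7 pos [626.8  -9.5 132.6] dworld [  1.2  -0.  -47.6] tool trav(now) [47.6 -0.   1.2] after align [-dz,dy,dx] [47.6 -0.   1.2] turn [ 0.1 -0.  -0. ] F [-0.6 -0.7 -2.3] gap 64.7
```

View pics/w9.png

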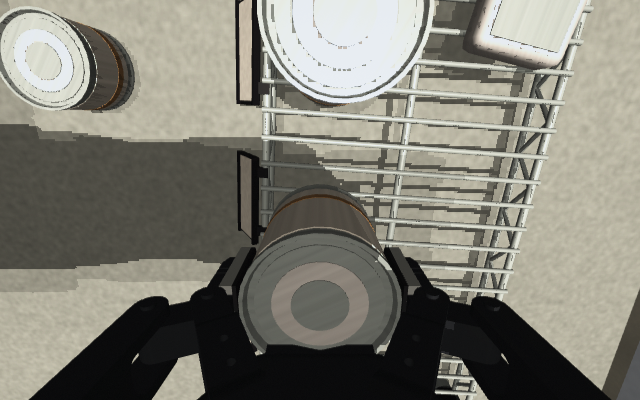

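Request:
jog_arm(
  commands=[
    {"travel": [12,0,1],"turn": [0,0,0]},
    {"travel": [15,0,0],"turn": [0,0,0]},
    {"travel": [10,0,0],"turn": [0,0,0]},
    {"travel": [6,0,0],"turn": [0,0,0]},
    {"travel": [4,0,0],"turn": [0,0,0]},
    {"travel": [2,0,0],"turn": [0,0,0]},
    {"travel": [0,0,0],"turn": [0,0,0]},
    {"travel": [0,0,0],"turn": [0,0,0]},
  ],
)

```text
time_s: 25.75
tool_pos: [628.9, -9.7, 83.5]
tcp_rot: [0.707, -0.0, 0.707, 0.0]
contact_force: [-0.4, -0.9, -2.9]
finger_gap: 65.1
```

Request:
jog_arm(
  commands=[
    {"travel": [1,0,0],"turn": [0,0,0]},
    {"travel": [0,0,0],"turn": [0,0,0]},
    {"travel": [0,0,0],"turn": [0,0,0]},
  ],
)

```text
time_s: 26.12
tool_pos: [629.0, -9.7, 83.2]
tcp_rot: [0.707, -0.0, 0.707, 0.0]
contact_force: [-3.1, 0.1, 8.4]
finger_gap: 64.7
```

Contact; release, rise, and go to the squat tin at about (432, 101).

Request:
jog_arm(
  commands=[
    {"travel": [0,0,0],"turn": [0,0,0]},
    {"travel": [0,0,0],"turn": [0,0,0]},
    {"travel": [0,0,0],"turn": [0,0,0]},
    {"travel": [0,0,0],"turn": [0,0,0]},
    {"travel": [0,0,0],"turn": [0,0,0]},
  ],
  gripper=0,
)

```text
time_s: 26.75
tool_pos: [628.7, -9.7, 82.3]
tcp_rot: [0.707, -0.0, 0.707, 0.0]
contact_force: [-0.2, 0.1, 0.4]
finger_gap: 85.5
```

Request:
jog_arm(
  commands=[
    {"travel": [-20,0,0],"turn": [0,0,0]},
    {"travel": [-30,0,0],"turn": [0,0,0]},
    {"travel": [-30,0,0],"turn": [0,0,0]},
    {"travel": [-20,0,0],"turn": [0,0,0]},
    {"travel": [0,7,-17],"turn": [0,0,0]},
    {"travel": [0,20,-35],"turn": [0,0,0]},
    {"travel": [0,20,-35],"turn": [0,0,0]},
    {"travel": [0,20,-35],"turn": [0,0,0]},
    {"travel": [0,20,-35],"turn": [0,0,0]},
    {"travel": [0,20,-32],"turn": [0,0,0]},
    {"travel": [0,4,-8],"turn": [0,0,0]},
    {"travel": [0,0,0],"turn": [0,0,0]},
    {"travel": [0,0,0],"turn": [0,0,0]},
  ],
)

```text
time_s: 28.38
tool_pos: [432.4, 100.9, 182.3]
tcp_rot: [0.707, -0.0, 0.707, 0.0]
contact_force: [-0.0, 0.2, -0.7]
finger_gap: 85.6
```

```bash
python3 - <<'E'
from h import *
s=monitor.get_state(); np.savez("w10.npz",p=s["tool_pos"],M=Rt(s))
cv2.imwrite("pics/w10.png",optics.get_image("wrist")[:,:,::-1])
go([432,101,10])
E
```

```text
t 28.43 pos [432.4 100.8 182.2] dworld [  -0.4    0.2 -172.2] tool trav(now) [172.2   0.2  -0.4] after align [-dz,dy,dx] [172.2   0.2  -0.4] turn [0. 0. 0.] F [-0.3  0.4  0.4] gap 85.1
```

View pics/w10.png

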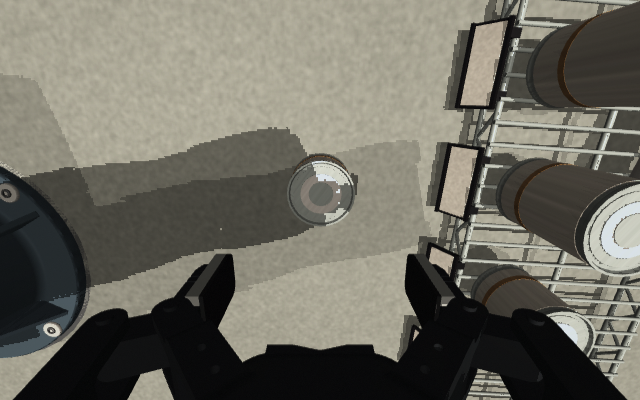

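Request:
jog_arm(
  commands=[
    {"travel": [30,1.5,0],"turn": [0,0,0]},
    {"travel": [40,0,0],"turn": [0,0,0]},
    {"travel": [40,0,0],"turn": [0,0,0]},
    {"travel": [32,0,0],"turn": [0,0,0]},
    {"travel": [18,0,0],"turn": [0,0,0]},
    {"travel": [8,0,0],"turn": [0,0,0]},
    {"travel": [0,0,0],"turn": [0,0,0]},
    {"travel": [0,0,0],"turn": [0,0,0]},
  ],
)

```text
time_s: 29.42
tool_pos: [432.4, 102.7, 15.0]
tcp_rot: [0.707, -0.0, 0.707, 0.0]
contact_force: [0.2, -0.1, -0.4]
finger_gap: 85.2
```

Request:
jog_arm(
  commands=[
    {"travel": [0,0,0],"turn": [0,0,0]},
    {"travel": [0,0,0],"turn": [0,0,0]},
    {"travel": [0,0,0],"turn": [0,0,0]},
    {"travel": [0,0,0],"turn": [0,0,0]},
    {"travel": [0,0,0],"turn": [0,0,0]},
    {"travel": [0,0,0],"turn": [0,0,0]},
  ],
  gripper=1,
)

```text
time_s: 30.18
tool_pos: [432.3, 102.8, 15.1]
tcp_rot: [0.708, -0.0, 0.707, 0.0]
contact_force: [-1.8, -1.6, 8.7]
finger_gap: 65.3
```

```bash
python3 - <<'E'
from h import *
go([621.5,-120,112])
E
```

```text
t 30.18 pos [432.3 102.8  15.1] dworld [ 189.2 -222.8   96.9] tool trav(now) [ -96.7 -222.9  189.2] after align [-dz,dy,dx] [ -96.9 -222.8  189.2] turn [ 0.   0.1 -0. ] F [-1.8 -1.6  8.7] gap 65.3
```

Request:
jog_arm(
  commands=[
    {"travel": [-10,0,0],"turn": [0,0,0]},
    {"travel": [-30,0,0],"turn": [0,0,0]},
    {"travel": [-35,0,0],"turn": [0,0,0]},
    {"travel": [-25,0,0],"turn": [0,0,0]},
    {"travel": [0,-16,5],"turn": [0,0,0]},
    {"travel": [0,-36,15],"turn": [0,0,0]},
    {"travel": [0,-36,15],"turn": [0,0,0]},
    {"travel": [0,-36,15],"turn": [0,0,0]},
    {"travel": [0,-36,15],"turn": [0,0,0]},
    {"travel": [0,-36,15],"turn": [0,0,0]},
    {"travel": [0,-20,35],"turn": [0,0,0]},
    {"travel": [0,-6,35],"turn": [0,0,0]},
    {"travel": [0,0,30],"turn": [0,0,0]},
    {"travel": [0,0,9],"turn": [0,0,0]},
    {"travel": [0,0,0],"turn": [0,0,0]},
    {"travel": [0,0,0],"turn": [0,0,0]},
  ],
)

```text
time_s: 32.17
tool_pos: [620.0, -119.1, 114.6]
tcp_rot: [0.707, -0.0, 0.707, 0.0]
contact_force: [1.0, 0.7, -1.9]
finger_gap: 65.3
```

```bash
python3 - <<'E'
from h import *
go([621.5,-119.5,66])
s=monitor.get_state(); np.savez("w11.npz",p=s["tool_pos"],M=Rt(s))
cv2.imwrite("pics/w11.png",optics.get_image("wrist")[:,:,::-1])
E
```

```text
t 32.17 pos [ 620.  -119.1  114.6] dworld [  1.5  -0.4 -48.6] tool trav(now) [48.6 -0.4  1.5] after align [-dz,dy,dx] [48.6 -0.4  1.5] turn [ 0. -0.  0.] F [ 1.   0.7 -1.9] gap 65.3
```

View pics/w11.png

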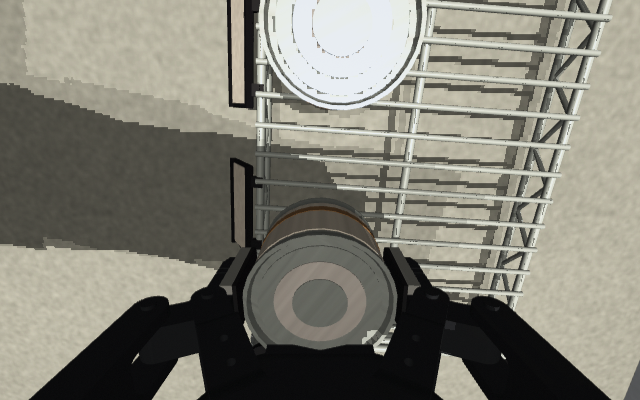

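Request:
jog_arm(
  commands=[
    {"travel": [12,0,1],"turn": [0,0,0]},
    {"travel": [15,0,0],"turn": [0,0,0]},
    {"travel": [10,0,0],"turn": [0,0,0]},
    {"travel": [6,0,0],"turn": [0,0,0]},
    {"travel": [4,0,0],"turn": [0,0,0]},
    {"travel": [2,0,0],"turn": [0,0,0]},
    {"travel": [0,0,0],"turn": [0,0,0]},
    {"travel": [0,0,0],"turn": [0,0,0]},
  ],
)

```text
time_s: 33.22
tool_pos: [622.0, -119.2, 65.6]
tcp_rot: [0.707, -0.0, 0.707, 0.0]
contact_force: [-0.7, 0.1, -2.6]
finger_gap: 65.2
```

Request:
jog_arm(
  commands=[
    {"travel": [1,0,0],"turn": [0,0,0]},
    {"travel": [0,0,0],"turn": [0,0,0]},
    {"travel": [0,0,0],"turn": [0,0,0]},
  ],
)

```text
time_s: 33.6
tool_pos: [622.1, -119.2, 65.2]
tcp_rot: [0.707, -0.0, 0.707, 0.0]
contact_force: [-4.3, 0.9, 8.5]
finger_gap: 64.8
```

Contact; release, rise, back off toward the robot for a final check.

Request:
jog_arm(
  commands=[
    {"travel": [0,0,0],"turn": [0,0,0]},
    {"travel": [0,0,0],"turn": [0,0,0]},
    {"travel": [0,0,0],"turn": [0,0,0]},
    {"travel": [0,0,0],"turn": [0,0,0]},
    {"travel": [0,0,0],"turn": [0,0,0]},
  ],
  gripper=0,
)

```text
time_s: 34.22
tool_pos: [621.8, -119.2, 64.3]
tcp_rot: [0.707, -0.0, 0.707, 0.0]
contact_force: [0.7, 0.3, -0.4]
finger_gap: 85.2
```

Request:
jog_arm(
  commands=[
    {"travel": [-20,0,0],"turn": [0,0,0]},
    {"travel": [-40,0,0],"turn": [0,0,0]},
    {"travel": [-40,0,0],"turn": [0,0,0]},
    {"travel": [-40,0,0],"turn": [0,0,0]},
    {"travel": [-20,0,0],"turn": [0,0,0]},
    {"travel": [0,-10,-20],"turn": [0,0,0]},
    {"travel": [0,-25,-35],"turn": [0,0,0]},
    {"travel": [0,-25,-35],"turn": [0,0,0]},
    {"travel": [0,-25,-35],"turn": [0,0,0]},
    {"travel": [0,-25,-35],"turn": [0,0,0]},
    {"travel": [0,-25,-35],"turn": [0,0,0]},
    {"travel": [0,-25,-30],"turn": [0,0,0]},
    {"travel": [0,-10,-15],"turn": [0,0,0]},
    {"travel": [0,0,0],"turn": [0,0,0]},
    {"travel": [0,0,0],"turn": [0,0,0]},
  ],
)

```text
time_s: 36.1
tool_pos: [382.6, -288.9, 224.3]
tcp_rot: [0.707, -0.0, 0.707, 0.001]
contact_force: [0.6, -0.4, -0.5]
finger_gap: 85.4
```

```bash
python3 - <<'E'
from h import *
s=monitor.get_state(); print(s["time_s"],s["tool_pos"])
for n in ("top","side"):
    im=optics.get_image(n)[:,:,::-1]; cv2.imwrite(f"pics/{n}12.png",im)
t=cv2.imread("pics/top12.png")
cv2.imwrite("pics/top12z.png",cv2.resize(t[40:220,200:490],None,fx=2.7,fy=2.7,interpolation=cv2.INTER_CUBIC))
E
```

```text
36.1 [ 382.63271895 -288.91803182  224.26282623]
```

View pics/top12z.png

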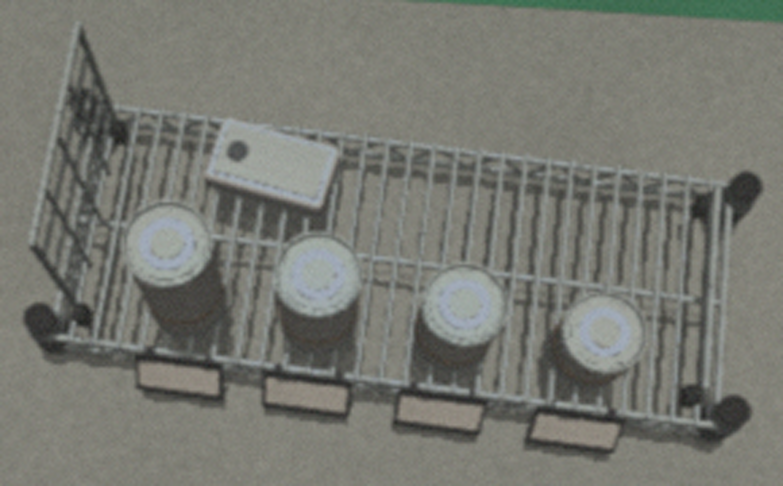

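View pics/side12.png

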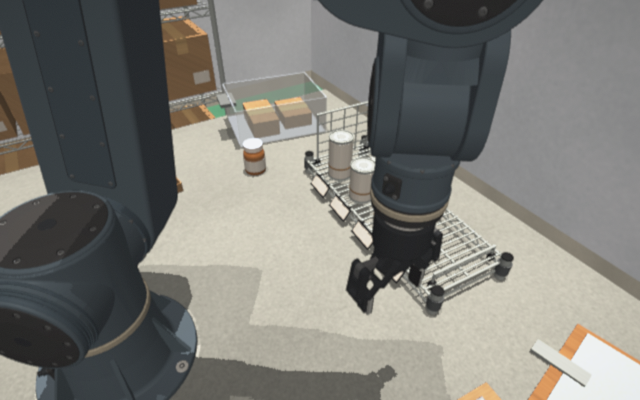

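View pics/top12.png

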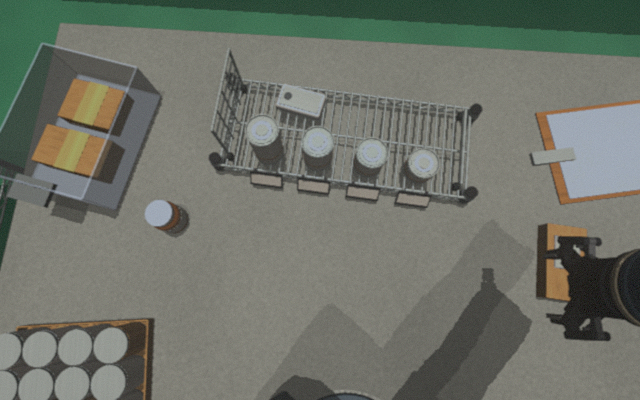

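```bash
python3 - <<'E'
from h import *
f=lambda x,y:(200+x/2.7,40+y/2.7)
a=np.arctan(.0645); xs=np.array([np.cos(a),-np.sin(a)]); ys=np.array([np.sin(a),np.cos(a)])
w=onplane("top",f(380,383),50)[:2]@xs
for c,z,k in [((168,243),174,(180,379)),((319,275),150,(307,394)),((463,306),126,(440,412)),((602,333),102,(574,430))]:
    P=onplane("top",f(*c),z)[:2]; K=onplane("top",f(*k),30)[:2]
    print(P.round(1),"row off from card",((P-K)@ys).round(1),"in from front wire",(P@xs-w).round(1))
E
```

```text
[641.5 211.1] row off from card -0.4 in from front wire 50.0
[633.5 101.9] row off from card -2.0 in from front wire 49.1
[625.1  -7.9] row off from card 0.3 in from front wire 47.7
[ 618.7 -119.4] row off from card 0.9 in from front wire 48.6
```

All are within about 2 mm. Handing the job in.

```bash
python3 - <<'E'
from plant import bot
print(bot.finish_job())
E
```

```text
the job is handed in; nothing more can be done
None
```

The four tins now stand in one row on the shelf deck: tall next to the guard, then medium, short, and squat at the lip end. I handed the job in at about 36 s.

- **Setting down:** I lowered each tin in small steps until the wrist force showed it touching the deck, then let go. Wrist forces stayed under about 10 N in every reading I took.
- **Final check (overhead view):** All four tins are upright. They are within about 2 mm of centre behind their ticket holders, and their axes are 48–50 mm in from the front wire, against a target of 50. That puts their fronts roughly 15–17 mm in.
- **Jar:** It looks unmoved in the overhead and side pictures.
- **What disagreed:** Cameras disagreed by up to about 11 mm on the short tin's starting position before I grasped it, and by 2–5 mm on the front wire. In the final side view the arm hid the short and squat tins, so those two were checked only from above.

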